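# Put the blue tube back in the sketch box and latch its tray

## Task

Pack the sketch box for carrying: lay the blue paint tube flat in the empty front bay of its open tray without dropping it in, then push the tray home by its front board until the push-push latch catches, so that it stays shut when you let go. Press gently, never with more than 18 N on the box or tray, and leave the crimson and green tubes where they lie.

Things in the scene. Friction and masses are not known exactly. Their poses are not given: they have to be found in the camera images.
- tube_blue_mid (a point): Centre (half-way up) of the blue paint tube: white tube with a blue band and white cap, 40 wide (x), 138 long (y), 31 mm high (z), 55 to 115 g, lying flat on the table somewhere left or right of the box. x across the tube (grip it along x), y along it, z up.
- tube_blue: The same blue tube; origin under its centre, on the table. Same axes.
- sketch_box: Low wooden case with brass corners, fixed to the table, 185 deep (x) x 220 wide (y) x 67 mm high (a pencil lies on top, to 76 mm). Origin under its centre on the table. Its own +x points from the open front to the back: the way the tray goes in. Case front edge at own x = -92 mm.
- tray (a joint): How far the tray is out, m: 0 = front board against the case, at most 0.13; starts about 0.12. Slides with 1 N friction; over the last 31 to 41 mm a spring pushes it back out with 2 to 5 N. Latched, it rests somewhere between 0.005 and 0.016 (latch depth unknown, differs each time); not latched, it springs out to 0.030 or more.
- tray_bay (a point): Centre of the floor of the tray's front bay, moves with the tray. Floor 21 mm above the table; bay 108 (x) by 186 mm (y) inside; side walls 26 high, rear divider 16, front board up to 42 mm above the bay floor. Behind the divider lies a fixed rose tube. Axes as the box: x into the box, z up.
- push_plate (a point): Centre of the face of the round brass push plate (32 mm wide) on the tray's front board, 37 mm above the table; moves with the tray. x points into the box: push along it. The board (220 wide, from 11 to 63 mm above the table) is plain elsewhere, its face 2 mm behind this point.
- tray_front (a point): Middle of the top edge of the tray's front board, 63 mm above the table. Latch: 3 mm past its resting depth the tray meets a rubber buffer (stiff, 5 N per mm); some 4 mm past, at 9 to 11 N, the latch is cocked; letting the tray come back then, it catches. A press too light springs open again; a second full press on a latched tray releases it.
- tube_crimson_mid (a point): Centre of the crimson paint tube, 46 x 153 x 35 mm (y along it), lying on the table; leave it.
- tube_green_mid (a point): Centre of the green paint tube, 39 x 133 x 30 mm (y along it), lying on the table; leave it.

How it is judged:
On the way, in this order (a step that is already met when the one before it is completed fails the run):
1. the blue tube lies flat in the tray's front bay, let go, the tray still open (x of tube_blue_mid in the frame of tray_bay between -0.045 and 0.045 m and y of tube_blue_mid in the frame of tray_bay between -0.06 and 0.06 m and z of tube_blue_mid in the frame of tray_bay between 0.006 and 0.024 m and angle between tube_blue_mid's own z axis and vertical below 0.3 rad and value of joint tray above 0.07 m and contact force between the fingers and tube_blue below 0.05 N and linear speed of tube_blue below 0.03 m/s), for 0.2 s.
2. the tray is pushed in to within 20 mm of the case (value of joint tray below 0.02 m), for 0.1 s.
3. the tray is let go and stays shut by its latch (value of joint tray below 0.02 m and contact force between each of the arm, the fingers and sketch_box below 0.05 N), for 0.5 s.
At the end, for the whole second after the job is handed in: The tray, released, stays latched within 20 mm of the case (an unlatched one springs out past 30 mm), with the blue tube lying flat and at rest in its front bay (centre within 45 mm in x and 60 mm in y of the bay's centre) (x of tube_blue_mid in the frame of tray_bay between -0.045 and 0.045 m and y of tube_blue_mid in the frame of tray_bay between -0.06 and 0.06 m and z of tube_blue_mid in the frame of tray_bay between 0.006 and 0.024 m and angle between tube_blue_mid's own z axis and vertical below 0.3 rad and value of joint tray below 0.02 m and linear speed of tube_blue below 0.02 m/s and contact force between the fingers and sketch_box below 0.05 N); the robot touches nothing.
It fails at once if the robot bears on the box or its tray with more than 18 N (contact force between any of the fingers, the arm and sketch_box above 18 N).
It fails at once if the blue tube is dropped (falls faster than 0.7 m/s, some 25 mm) (linear speed of tube_blue above 0.7 m/s and contact force between the fingers and tube_blue below 0.02 N).
It fails at once if the crimson tube is pushed more than 25 mm out of its place (distance of tube_crimson_mid from where it was at the start of the episode above 0.025 m).
It fails at once if the green tube is pushed more than 25 mm out of its place (distance of tube_green_mid from where it was at the start of the episode above 0.025 m).
It also fails if it takes over 61 s, if anything falls off the work surface, if the arm or the gripper's body presses on something with over 40 N, if the wrist force passes 120 N, or if a joint passes its speed limit or range.

## Robot

A 7-joint arm with a two-finger parallel gripper is mounted at the origin on a cart in front of the work surface, level with it; the furniture and walls round the work are solid. World frame = base frame: x ahead of the robot, y to its left, z up, the work surface at z = 0. Lengths are in m, angles in rad, forces in N, time in s.
With the tool pointing down it reaches from about 0.425 to 0.925 m from the base axis. Payload 6.8 kg.
Tool frame: the origin (TCP) lies at the very end of the fingers, on their centre line; the grasp point (between the pads) lies bot.hold_point_z behind it (bot.hold_point_z is the distance from the TCP to the grasp point, in m); x points along the fingers, z is the direction in which the jaws open and shut, and the axes are right-handed (so a half turn about x gives the same grasp; the last joint's range is limited). The gripper opens to 85 mm and grips with 20 to 120 N. Pads are 22 mm wide; open, the fingers measure 114 mm over their backs; the gripper's body (76 mm by 85 mm) begins 54 mm behind the grasp point. The pads swing forward as they close: fully open they stand 13 mm farther back than shut.
Start: joints at [1.167, 0.477, 0.022, 1.555, -0.011, 1.109, -0.083], TCP at [0.197, -0.646, 0.231] pointing down, gripper open.
Joint ranges: [-2.96, 2.96], [-0.34, 2.1], [-1.41, 1.46], [0.24, 2.44], [-1.37, 4.51], [0.17, 1.92], [-2.96, 2.96]. Speed limits (rad/s): [2.39, 2.39, 3.14, 3.14, 3.14, 3.14, 3.14].

## Interface

Orientations are given as a unit quaternion [w, x, y, z].
In Python, from station import bot gives the robot as it stands.
- The arm moves only by the tool drive_tool, never from a script. Its arguments are lists of equal length, an entry for each row: "slide": the shift along the world's x, y, z in mm, a list of three; "turn": the turn, a rotation vector about the world's x, y, z in rad, a list of three; "gripper": the opening, from 0 (shut) to 1 (fully open). A call has 1 to 10 rows; each row is the pose to reach, as a shift and turn from the pose measured when the call began; what a row does not reach only later rows make up. A row lasts 1/10 s, in which the tool goes at most 50 mm and 8.59 degrees, less where a joint would pass 70% of its speed; a pose out of reach is approached as far as the arm can. A call with a gripper value outside its range is refused whole. The fingers move at their own pace and stop on an object; "squeeze" is the grip in N (left out, the last holds). Time passes only in rows, so rows that repeat a pose let the fingers close. It gives the time, the measured TCP pose, the force and the opening at its end, in the units of the state.
- bot.get_obs(): the state, without advancing time (a new reading comes with each control period).
- bot.read_camera(name): name is "side" or "top" or "wrist"; returns a dict with "color" (420x560x3 uint8, red, green, blue), "fovy" (degrees; the focal length in pixels is half the picture's height over the tangent of half this angle, whatever the lens; pixels are square), "cx", "cy" (the principal point, pixels), "R" (3x3) and "t" (3): a world point X has camera coordinates R X + t. Camera axes: x right, y down, z forward; pixel columns grow to the right and rows downward; lengths in m; the calibration is good to about 2 mm. A picture is of the moment at which its call begins. There is no depth.
- bot.hand_in(): hands the job in, once; it reports no verdict.
The state is a dict: "t": time; "q": joint angles; "joint_vel": joint speeds; "joint_torque": joint torques, N m; "eef_pos": TCP position; "tool_rot": TCP orientation; "contact_force": force on the tool from outside, world axes, zero at the start; "torque": the same for the moment, N m; "gripper_width": opening from 0.0 (shut) to 1.0 (fully open).
Only numpy, scipy, OpenCV 4.12 (cv2) and the standard library are available. Lean on these libraries where they do the work, as an engineer would, in place of code of your own. Each camera call takes 0.05 s, during which the arm holds its last target.

## Working session

There is one attempt and no reset: what is moved stays moved. The work goes in short steps, Python scripts to look and compute and a tool call to move; the robot and the scene stay as the last step left them, time stands still between calls to the robot, and variables do not carry over. Pictures are saved under pics/ and viewed, and the job is handed in when it is done.

Besides the shell and the picture viewer there is one more tool, called after "Call:" in YAML: its name, and indented under it one key for each argument. drive_tool: Moves the arm, as the interface text tells. Its arguments: {"type":"object","properties":{"slide":{"type":"array"},"turn":{"type":"array"},"gripper":{"type":"array"},"squeeze":{"type":"number"}},"required":["slide","turn","gripper"]}

```bash
mkdir -p pics; ls
python3 - <<'E'
from station import bot
import cv2, json
o=bot.get_obs()
for k,v in o.items(): print(k,v)
print(bot.hold_point_z)
for n in ["side","top","wrist"]:
    c=bot.read_camera(n); cv2.imwrite(f"pics/{n}0.png",c["color"][:,:,::-1]); print(n,c["fovy"],c["cx"],c["cy"],c["R"],c["t"])
E
```

```text
pics
t 0.0
q [ 1.16689511  0.47781657  0.02234423  1.55645702 -0.01148355  1.10931293
 -0.08310369]
joint_vel [ 0.00174928 -0.00123909 -0.00016843  0.00067793 -0.00066833 -0.00175172
 -0.00053025]
joint_torque [ 3.71720298e-04 -5.96434486e+01  1.60819173e+00 -2.81191188e+01
  1.24857546e-02  9.49236477e-03 -3.96262266e-06]
eef_pos [ 0.1965694  -0.64511636  0.23031243]
tool_rot [ 0.56766547  0.42120089  0.56878758 -0.42050733]
contact_force [-0.14546821 -0.12864676 -0.79139437]
torque [0.03165351 0.0344565  0.00599816]
gripper_width 1.0020894945421672
0.0187
side 54.78182037531451 282.1886541383118 204.74215637298718 [[-0.98382029 -0.17896219  0.00837644]
 [-0.09967817  0.5079194  -0.85561799]
 [ 0.14886871 -0.84260929 -0.51754004]] [0.53623092 0.13757022 1.30326813]
top 48.668616453268484 276.6294663238173 203.75152642338742 [[ 1.94336941e-02 -9.99811128e-01  1.99179423e-04]
 [-9.81367112e-01 -1.91132791e-02 -1.91189105e-01]
 [ 1.91156802e-01  3.52004244e-03 -9.81553201e-01]] [-0.00504094  0.56540416  1.23904204]
wrist 63.28154327568285 278.8052680606696 217.9985404039812 [[ 0.29144904 -0.9565853  -0.00141932]
 [-0.90714469 -0.27685588  0.31692164]
 [-0.30355553 -0.09107898 -0.94845066]] [-0.67413679 -0.04196769  0.38045108]
```

View pics/top0.png

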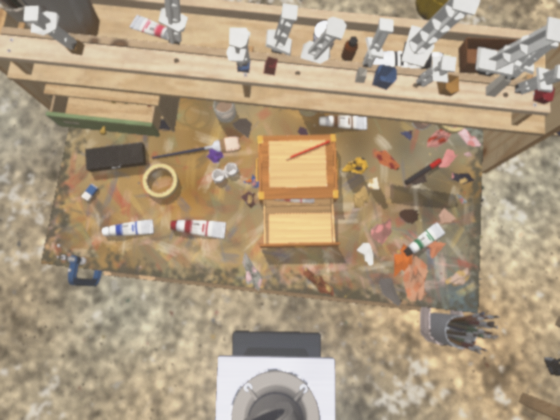

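View pics/side0.png

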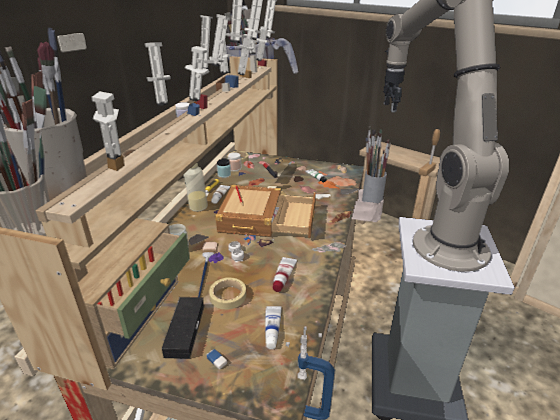

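```bash
cat > h.py <<'E'
import numpy as np, cv2
def ray(c,px,z):
    f=c["color"].shape[0]/2/np.tan(np.radians(c["fovy"])/2)
    R=np.array(c["R"]);t=np.array(c["t"]); o=-R.T@t
    px=np.atleast_2d(px).astype(float)
    d=np.c_[(px[:,0]-c["cx"])/f,(px[:,1]-c["cy"])/f,np.ones(len(px))]@R
    return o+d*((z-o[2])/d[:,2])[:,None]
def proj(c,X):
    f=c["color"].shape[0]/2/np.tan(np.radians(c["fovy"])/2)
    p=np.atleast_2d(X)@np.array(c["R"]).T+c["t"]
    return np.c_[c["cx"]+f*p[:,0]/p[:,2],c["cy"]+f*p[:,1]/p[:,2]]
E
python3 - <<'E'
from station import bot
import cv2
from h import *
c=bot.read_camera("top"); im=c["color"][:,:,::-1]
cv2.imwrite("pics/tube_t.png",cv2.resize(im[205:255,90:240],None,fx=5,fy=5,interpolation=cv2.INTER_CUBIC))
cv2.imwrite("pics/box_t.png",cv2.resize(im[125:255,245:350],None,fx=4.5,fy=4.5,interpolation=cv2.INTER_CUBIC))
s=bot.read_camera("side"); im=s["color"][:,:,::-1]
cv2.imwrite("pics/box_s.png",cv2.resize(im[175:350,205:330],None,fx=3.4,fy=3.4,interpolation=cv2.INTER_CUBIC))
print(ray(c,[[127,229],[198,228],[300,222]],0.016),c["t"])
E
```

```text
[[ 0.49158637  0.42955916  0.016     ]
 [ 0.49837264  0.22810557  0.016     ]
 [ 0.52125048 -0.06149256  0.016     ]] [-0.00504094  0.56540416  1.23904204]
```

View pics/tube_t.png

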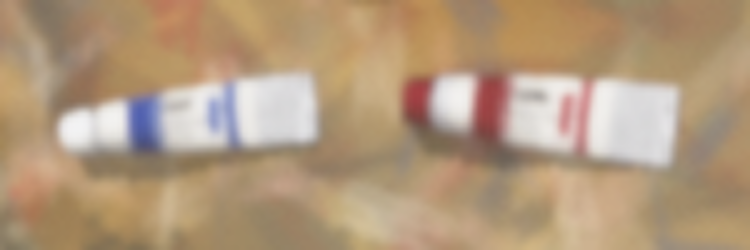

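View pics/box_t.png

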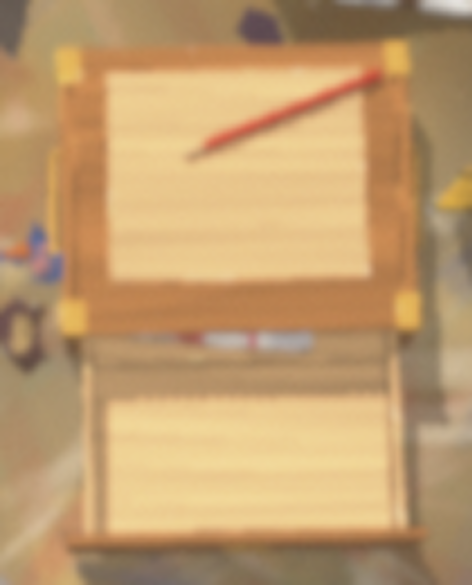

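View pics/box_s.png

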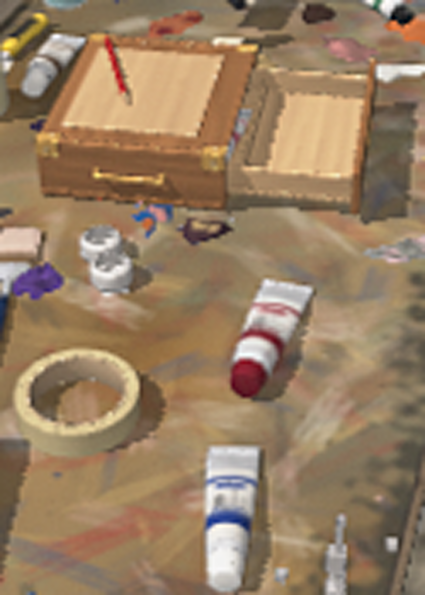

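Run:
```python
from station import bot
from h import *
c=bot.read_camera("top")
T=lambda p,s,o: (np.array(p)+.5)/s-.5+o
a=ray(c,T([[57,132],[317,109],[145,124],[241,112]],5,[90,205]),0.016);print(a)
d=a[0]-a[1];print("blue",(a[0]+a[1])/2,np.linalg.norm(d),"yaw",np.arctan2(-d[0],d[1]))
a=ray(c,T([[404,100],[675,124]],5,[90,205]),0.016);print("crim",a)
b=ray(c,T([[58,50],[408,43],[62,332],[418,325]],4.5,[245,125]),0.067);print("case top",b,b.mean(0))
for i in((0,1),(2,3)):
  e=b[i[0]]-b[i[1]];print(np.linalg.norm(e),np.arctan2(-e[0],e[1]))
b=ray(c,T([[68,546],[427,539],[68,530],[427,526]],4.5,[245,125]),0.063);print("front board",b,b[:2].mean(0))
e=b[0]-b[1];print(np.linalg.norm(e),np.arctan2(-e[0],e[1]))
im=c["color"];hsv=cv2.cvtColor(im,cv2.COLOR_RGB2HSV)
```

```text
[[0.48443705 0.50285732 0.016     ]
 [0.5004669  0.35625859 0.016     ]
 [0.48997872 0.4533131  0.016     ]
 [0.4979069  0.39933263 0.016     ]]
blue [0.49245197 0.42955796 0.016     ] 0.14747251637183673 yaw 0.10891240425660247
crim [[0.5065931  0.30712505 0.016     ]
 [0.49583639 0.15237748 0.016     ]]
case top [[ 0.75867407  0.06404595  0.067     ]
 [ 0.76761826 -0.15678765  0.067     ]
 [ 0.57709094  0.05662723  0.067     ]
 [ 0.58574615 -0.16207772  0.067     ]] [ 0.67228236 -0.04954805  0.067     ]
0.22101465914516538 0.04047982466617756
0.21887614974472144 0.03955419938597004
front board [[ 0.44599415  0.04962081  0.063     ]
 [ 0.45445277 -0.16729522  0.063     ]
 [ 0.45568353  0.04987663  0.063     ]
 [ 0.46233864 -0.16734605  0.063     ]] [ 0.45022346 -0.05883721  0.063     ]
0.2170808931255478 0.038975148866689895
```

```bash
cat >> h.py <<'E'
from scipy.spatial.transform import Rotation as Ro
def cur(o):
    w,x,y,z=o["tool_rot"]; return Ro.from_quat([x,y,z,w])
def down(yaw,sgn=1):
    zx=sgn*np.array([np.cos(yaw),np.sin(yaw),0]); X=np.array([0,0,-1.]); Y=np.cross(zx,X)
    return Ro.from_matrix(np.c_[X,Y,zx])
E
python3 - <<'E'
from station import bot
from h import *
o=bot.get_obs();print(o["t"],o["eef_pos"],cur(o).as_matrix().round(3))
for s in(1,-1): print((down(0.109,s)*cur(o).inv()).as_rotvec().round(3))
E
```

```text
0.3 [ 0.19670142 -0.64549163  0.23094355] [[-0.     0.957  0.291]
 [ 0.001  0.291 -0.957]
 [-1.    -0.    -0.001]]
[-0.000e+00 -1.000e-03  1.384e+00]
[-1.000e-03  0.000e+00 -1.758e+00]
```

Call:
drive_tool:
  slide:
    - [38,28,0]
    - [76,56,0]
    - [114,84,0]
    - [152,112,0]
    - [190,140,0]
    - [228,170,0]
    - [245,215,0]
    - [258,260,0]
    - [270,306,0]
    - [280,352,0]
  turn:
    - [0,0,0.14]
    - [0,0,0.28]
    - [0,0,0.42]
    - [0,0,0.56]
    - [0,0,0.7]
    - [0,0,0.84]
    - [0,0,0.98]
    - [0,0,1.12]
    - [0,0,1.26]
    - [0,0,1.384]
  gripper: [1,1,1,1,1,1,1,1,1,1]
  squeeze: 30

```text
t: 1.3
eef_pos: [0.4772, -0.2916, 0.231]
tool_rot: [0.706, -0.041, 0.706, 0.04]
contact_force: [-0.2, 0.1, -0.1]
gripper_width: 1.001
```

Call:
drive_tool:
  slide:
    - [10,47,0]
    - [20,95,0]
    - [28,144,0]
    - [34,193,0]
    - [38,242,0]
    - [40,291,0]
    - [40,340,0]
    - [38,389,0]
    - [34,438,0]
    - [30,487,0]
  turn:
    - [0,0,0]
    - [0,0,0]
    - [0,0,0]
    - [0,0,0]
    - [0,0,0]
    - [0,0,0]
    - [0,0,0]
    - [0,0,0]
    - [0,0,0]
    - [0,0,0]
  gripper: [1,1,1,1,1,1,1,1,1,1]

```text
t: 2.3
eef_pos: [0.5069, 0.1971, 0.2313]
tool_rot: [0.706, -0.041, 0.706, 0.04]
contact_force: [1.8, -0.3, 0.2]
gripper_width: 0.998
```

Call:
drive_tool:
  slide:
    - [-4,49,0]
    - [-8,97,0]
    - [-12,146,0]
    - [-14,195,0]
    - [-15,234,0]
    - [-15,234,-40]
    - [-15,234,-60]
    - [-15,234,-60]
  turn:
    - [0,0,0]
    - [0,0,0]
    - [0,0,0]
    - [0,0,0]
    - [0,0,0]
    - [0,0,0]
    - [0,0,0]
    - [0,0,0]
  gripper: [1,1,1,1,1,1,1,1]

```text
t: 3.1
eef_pos: [0.4905, 0.4294, 0.1676]
tool_rot: [0.704, -0.042, 0.707, 0.039]
contact_force: [0.4, -0.7, 0.4]
gripper_width: 1.002
```

Run:
```python
from station import bot
from h import *
o=bot.get_obs();print(o["t"],o["eef_pos"],(down(0.109,1)*cur(o).inv()).as_rotvec().round(3))
c=bot.read_camera("wrist");cv2.imwrite("pics/w1.png",c["color"][:,:,::-1])
print(proj(c,[[.484,.503,.016],[.5,.356,.016]]),proj(c,o["eef_pos"]))
c=bot.read_camera("top");cv2.imwrite("pics/t1.png",cv2.resize(c["color"][190:270,80:250,::-1],None,fx=4,fy=4))
```

```text
3.1 [0.49052455 0.42939669 0.16762015] [ 0.005 -0.004 -0.006]
[[282.91402368 112.79280089]
 [281.36818853 273.26179058]] [[280.31707498 285.43674578]]
```

View pics/w1.png

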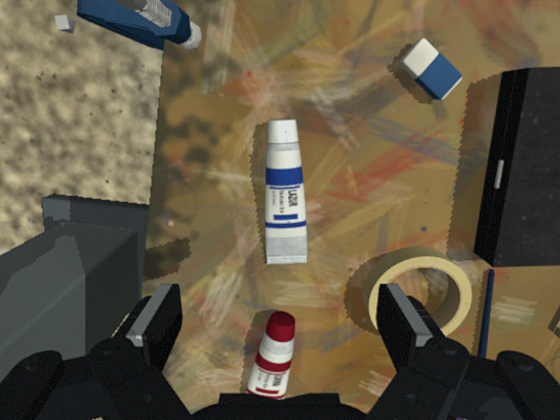

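Run:
```python
from station import bot
from h import *
c=bot.read_camera("wrist")
a=ray(c,[[284,120],[287,263]],0.016);d=a[0]-a[1];print(a,a.mean(0),np.linalg.norm(d),np.arctan2(-d[0],d[1]))
print(ray(c,[[266,187],[304,187],[265,225],[306,222],[266,263],[307,263]],0.016))
```

```text
[[0.4880236  0.49959401 0.016     ]
 [0.50661717 0.36799635 0.016     ]] [0.49732039 0.43379518 0.016     ] 0.13290473025659982 0.14036197782022622
[[0.47883147 0.44042877 0.016     ]
 [0.51265529 0.44429181 0.016     ]
 [0.48158166 0.40436023 0.016     ]
 [0.51903758 0.41160944 0.016     ]
 [0.48646574 0.36569493 0.016     ]
 [0.52580907 0.37018818 0.016     ]]
```

Call:
drive_tool:
  slide:
    - [4,1,-45]
    - [4,1,-90]
    - [4,1,-125]
    - [4,1,-148]
    - [4,1,-160]
    - [4,1,-162]
    - [4,1,-162]
  turn:
    - [-0.005,0.004,0.02]
    - [-0.005,0.004,0.02]
    - [-0.005,0.004,0.02]
    - [-0.005,0.004,0.02]
    - [-0.005,0.004,0.02]
    - [-0.005,0.004,0.02]
    - [-0.005,0.004,0.02]
  gripper: [1,1,1,1,1,1,1]

```text
t: 3.95
eef_pos: [0.4975, 0.4333, 0.0122]
tool_rot: [0.705, -0.048, 0.706, 0.046]
contact_force: [-0.3, 0.7, 0.2]
gripper_width: 1.006
```

Call:
drive_tool:
  slide:
    - [0,0,0]
    - [0,0,0]
    - [0,0,0]
    - [0,0,0]
    - [0,0,0]
    - [0,0,0]
    - [0,0,0]
    - [0,0,0]
    - [0,0,0]
    - [0,0,0]
  turn:
    - [0,0,0]
    - [0,0,0]
    - [0,0,0]
    - [0,0,0]
    - [0,0,0]
    - [0,0,0]
    - [0,0,0]
    - [0,0,0]
    - [0,0,0]
    - [0,0,0]
  gripper: [0.7,0.6,0.5,0.4,0.3,0.2,0.2,0.2,0.2,0.2]
  squeeze: 30

```text
t: 4.95
eef_pos: [0.4975, 0.4336, 0.0129]
tool_rot: [0.705, -0.048, 0.706, 0.046]
contact_force: [-1.1, -2.0, 6.1]
gripper_width: 0.353
```

Run:
```python
from station import bot
from h import *
o=bot.get_obs();print(o["t"],o["eef_pos"],o["gripper_width"],o["contact_force"])
c=bot.read_camera("wrist");cv2.imwrite("pics/w2.png",c["color"][:,:,::-1])
```

```text
4.95 [0.49747083 0.43355795 0.01293778] 0.35256161980645484 [-1.11013263 -1.95115263  6.06417489]
```

View pics/w2.png

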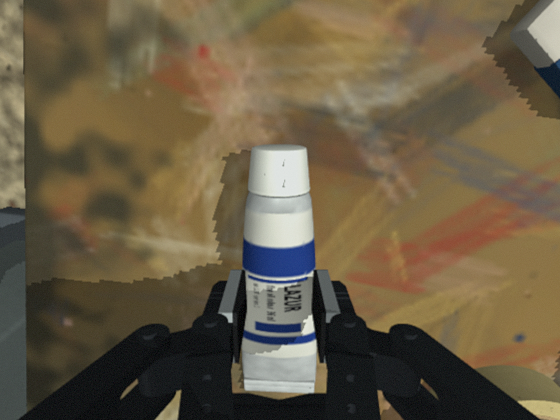

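Call:
drive_tool:
  slide:
    - [0,0,0]
    - [0,0,0]
    - [0,0,0]
    - [0,0,0]
    - [0,0,-4]
    - [0,0,-8]
    - [0,0,-10]
    - [0,0,-10]
  turn:
    - [0,0,0]
    - [0,0,0]
    - [0,0,0]
    - [0,0,0]
    - [0,0,0]
    - [0,0,0]
    - [0,0,0]
    - [0,0,0]
  gripper: [0.8,0.8,0.8,0.8,0.8,0.8,0.8,0.8]

```text
t: 5.8
eef_pos: [0.4972, 0.4333, 0.0023]
tool_rot: [0.705, -0.048, 0.706, 0.046]
contact_force: [-0.2, 1.2, 0.0]
gripper_width: 0.798
```

Run:
```python
from station import bot
from h import *
o=bot.get_obs();print(o["t"],o["eef_pos"],o["gripper_width"],o["contact_force"])
c=bot.read_camera("side");cv2.imwrite("pics/s2.png",cv2.resize(c["color"][270:370,210:330,::-1],None,fx=5,fy=5))
```

```text
5.8 [0.49716032 0.43325569 0.00226064] 0.7978705020981496 [-0.18098518  1.18567887  0.04147918]
```

View pics/s2.png

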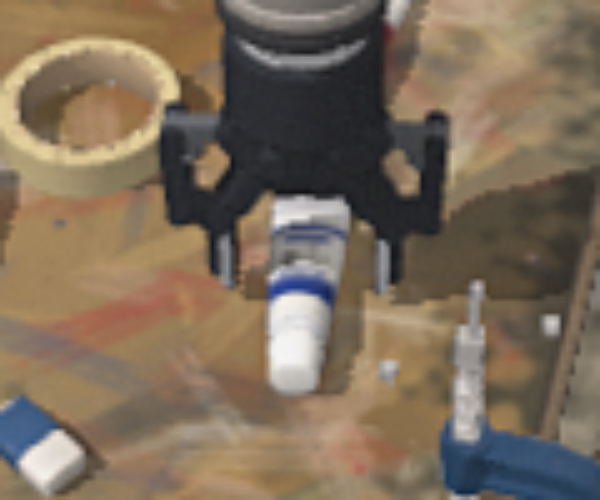

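Call:
drive_tool:
  slide:
    - [0,0,0]
    - [0,0,0]
    - [0,0,0]
    - [0,0,0]
    - [0,0,0]
    - [0,0,0]
    - [0,0,0]
    - [0,0,0]
  turn:
    - [0,0,0]
    - [0,0,0]
    - [0,0,0]
    - [0,0,0]
    - [0,0,0]
    - [0,0,0]
    - [0,0,0]
    - [0,0,0]
  gripper: [0.6,0.5,0.4,0.3,0.2,0.2,0.2,0.2]
  squeeze: 30

```text
t: 6.65
eef_pos: [0.4975, 0.4336, 0.0029]
tool_rot: [0.705, -0.048, 0.706, 0.046]
contact_force: [0.1, -1.4, 5.1]
gripper_width: 0.382
```

Call:
drive_tool:
  slide:
    - [0,0,8]
    - [0,0,16]
    - [0,0,25]
    - [0,0,30]
    - [0,0,30]
  turn:
    - [0,0,0]
    - [0,0,0]
    - [0,0,0]
    - [0,0,0]
    - [0,0,0]
  gripper: [0.2,0.2,0.2,0.2,0.2]

```text
t: 7.15
eef_pos: [0.498, 0.4341, 0.0342]
tool_rot: [0.706, -0.048, 0.705, 0.047]
contact_force: [0.7, 0.1, -1.3]
gripper_width: 0.387
```

Run:
```python
from station import bot
from h import *
o=bot.get_obs();print(o["t"],o["eef_pos"],o["gripper_width"],o["contact_force"])
c=bot.read_camera("wrist");cv2.imwrite("pics/w3.png",c["color"][:,:,::-1])
c=bot.read_camera("side");cv2.imwrite("pics/s3.png",cv2.resize(c["color"][260:370,210:330,::-1],None,fx=5,fy=5))
```

```text
7.15 [0.49800446 0.4341357  0.03416244] 0.38717910581829795 [ 0.66166494  0.08401911 -1.32442543]
```

View pics/w3.png

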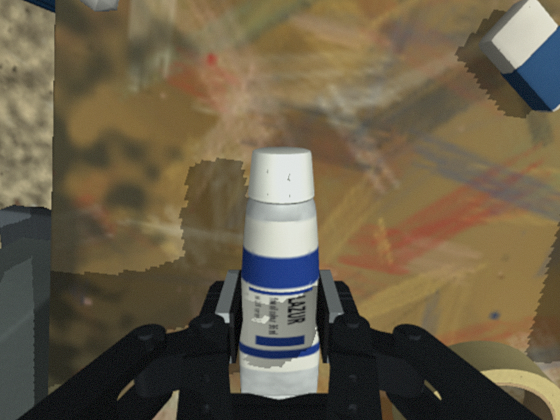

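View pics/s3.png

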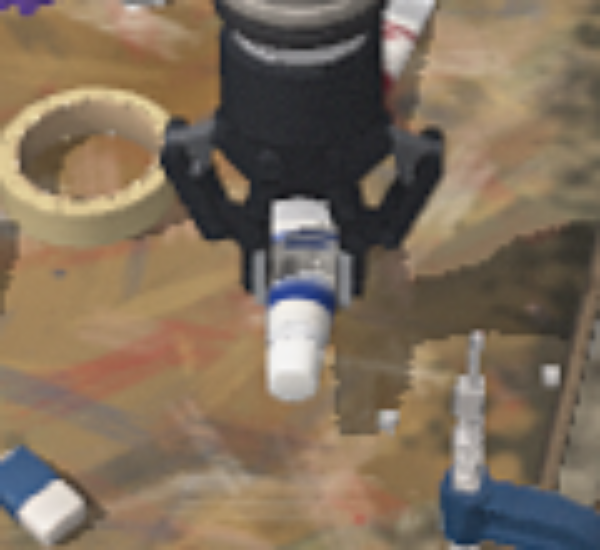

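Call:
drive_tool:
  slide:
    - [0,0,25]
    - [0,-10,60]
    - [2,-40,95]
    - [4,-80,120]
    - [6,-125,126]
    - [8,-172,126]
    - [10,-219,126]
    - [12,-266,126]
    - [14,-313,126]
    - [15,-360,126]
  turn:
    - [0,0,0]
    - [0,0,0]
    - [0,0,-0.01]
    - [0,0,-0.02]
    - [0,0,-0.03]
    - [0,0,-0.04]
    - [0,0,-0.05]
    - [0,0,-0.06]
    - [0,0,-0.07]
    - [0,0,-0.08]
  gripper: [0.2,0.2,0.2,0.2,0.2,0.2,0.2,0.2,0.2,0.2]

```text
t: 8.25
eef_pos: [0.5122, 0.0715, 0.1588]
tool_rot: [0.707, -0.02, 0.707, 0.018]
contact_force: [1.5, -0.1, 0.1]
gripper_width: 0.383
```

Call:
drive_tool:
  slide:
    - [0,-40,0]
    - [0,-75,0]
    - [0,-105,0]
    - [0,-122,0]
    - [0,-128,0]
    - [0,-128,0]
    - [0,-128,0]
  turn:
    - [0,0,0]
    - [0,0,0]
    - [0,0,0]
    - [0,0,0]
    - [0,0,0]
    - [0,0,0]
    - [0,0,0]
  gripper: [0.2,0.2,0.2,0.2,0.2,0.2,0.2]

```text
t: 8.95
eef_pos: [0.5122, -0.0551, 0.1588]
tool_rot: [0.707, -0.02, 0.707, 0.019]
contact_force: [-0.2, -0.3, -0.5]
gripper_width: 0.384
```

Run:
```python
from station import bot
from h import *
o=bot.get_obs();print(o["t"],o["eef_pos"],o["gripper_width"],o["contact_force"],(down(0.04,1)*cur(o).inv()).as_rotvec().round(3))
c=bot.read_camera("wrist");cv2.imwrite("pics/w4.png",c["color"][:,:,::-1])
c=bot.read_camera("top");cv2.imwrite("pics/t4.png",cv2.resize(c["color"][125:265,235:360,::-1],None,fx=4,fy=4))
```

```text
8.95 [ 0.51218995 -0.05508611  0.15880791] 0.3840677016250942 [-0.15410318 -0.31154311 -0.49187832] [ 0.002 -0.001 -0.015]
```

View pics/w4.png

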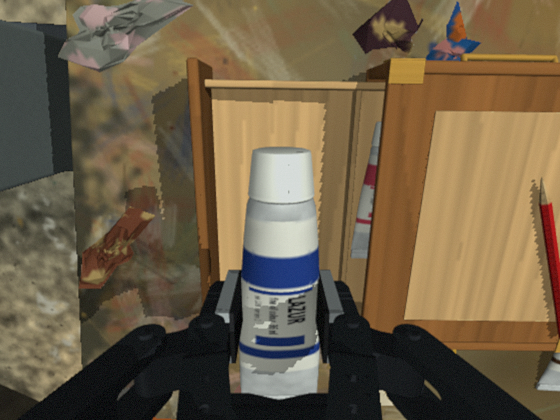

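View pics/t4.png

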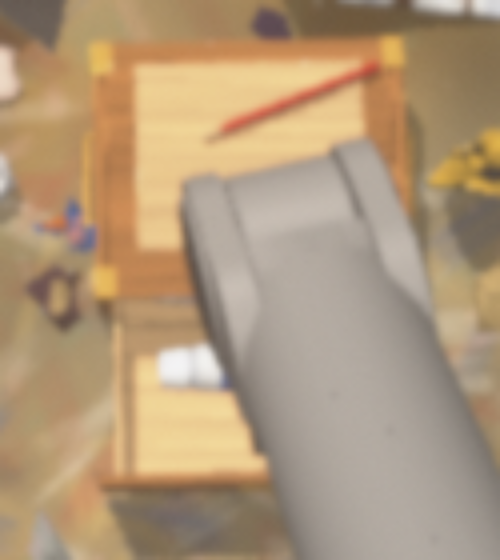

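Run:
```python
from station import bot
from h import *
c=bot.read_camera("wrist")
print("board top inner/outer",ray(c,[[207,90],[210,240],[190,62],[193,240]],0.063))
print("divider",ray(c,[[352,100],[342,260]],0.037))
print("rim",ray(c,[[210,90],[350,90]],0.047))
print("case front",ray(c,[[388,63],[362,345]],0.067))
```

```text
board top inner/outer [[ 0.45950696  0.03220202  0.063     ]
 [ 0.46051663 -0.07394996  0.063     ]
 [ 0.44884242  0.04841998  0.063     ]
 [ 0.44770343 -0.07466314  0.063     ]]
divider [[ 0.56040121  0.03181334  0.037     ]
 [ 0.56783669 -0.09709458  0.037     ]]
rim [[0.45840636 0.03269989 0.047     ]
 [0.55617432 0.03810891 0.047     ]]
case front [[ 0.5742604   0.05435417  0.067     ]
 [ 0.58638659 -0.15939551  0.067     ]]
```

Call:
drive_tool:
  slide:
    - [0,-1,-30]
    - [0,-1,-60]
    - [0,-1,-85]
    - [0,-1,-105]
    - [0,-1,-117]
    - [0,-1,-124]
    - [0,-1,-128]
    - [0,-1,-130]
    - [0,-1,-130]
  turn:
    - [0,0,0.0]
    - [0,0,0]
    - [0,0,0]
    - [0,0,0]
    - [0,0,0]
    - [0,0,0]
    - [0,0,0]
    - [0,0,0]
    - [0,0,0]
  gripper: [0.2,0.2,0.2,0.2,0.2,0.2,0.2,0.2,0.2]

```text
t: 10.0
eef_pos: [0.5127, -0.056, 0.0293]
tool_rot: [0.707, -0.02, 0.707, 0.019]
contact_force: [-0.1, 0.4, -1.0]
gripper_width: 0.381
```

Run:
```python
from station import bot
from h import *
o=bot.get_obs();print(o["t"],o["eef_pos"],o["gripper_width"],o["contact_force"])
c=bot.read_camera("wrist");cv2.imwrite("pics/w5.png",c["color"][:,:,::-1])
c=bot.read_camera("side");cv2.imwrite("pics/s5.png",cv2.resize(c["color"][160:250,205:330,::-1],None,fx=5,fy=5))
```

```text
10.0 [ 0.51265203 -0.05604202  0.02930656] 0.3806720673112009 [-0.1151693   0.41492799 -1.04193237]
```

View pics/w5.png

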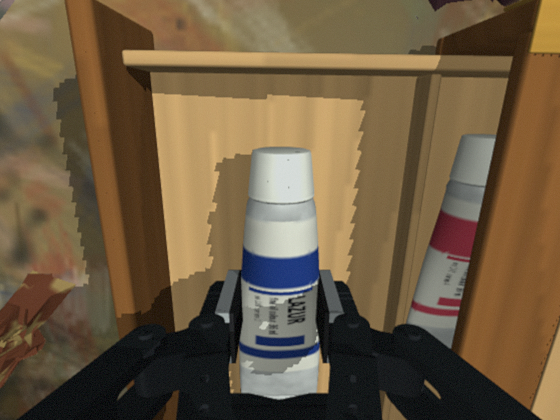

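View pics/s5.png

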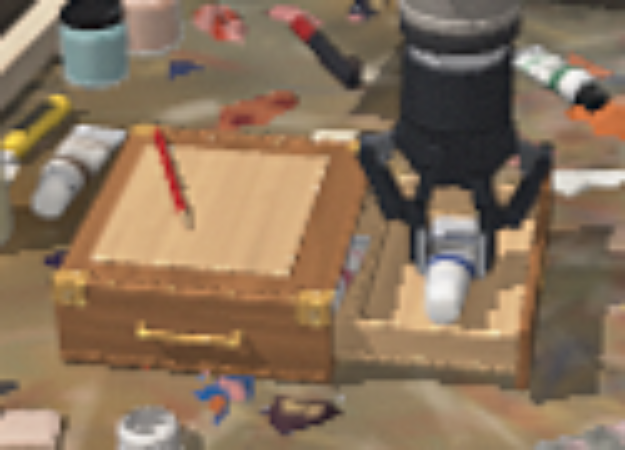

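Call:
drive_tool:
  slide:
    - [0,0,-1]
    - [0,0,-2]
    - [0,0,-3]
    - [0,0,-4]
    - [0,0,-4]
  turn:
    - [0,0,0.0]
    - [0,0,0]
    - [0,0,0]
    - [0,0,0]
    - [0,0,0]
  gripper: [0.2,0.2,0.2,0.2,0.2]

```text
t: 10.6
eef_pos: [0.5126, -0.0561, 0.0253]
tool_rot: [0.707, -0.02, 0.707, 0.019]
contact_force: [-0.2, -0.3, -0.3]
gripper_width: 0.382
```

Call:
drive_tool:
  slide:
    - [0,0,-1]
    - [0,0,-1.5]
    - [0,0,-1.5]
  turn:
    - [0,0,0.0]
    - [0,0,0]
    - [0,0,0]
  gripper: [0.2,0.2,0.2]

```text
t: 10.9
eef_pos: [0.5128, -0.0561, 0.0239]
tool_rot: [0.707, -0.02, 0.707, 0.019]
contact_force: [0.0, -1.2, 1.1]
gripper_width: 0.38
```

Call:
drive_tool:
  slide:
    - [0,0,0]
    - [0,0,0]
    - [0,0,0]
    - [0,0,0]
    - [0,0,0]
    - [0,0,0]
    - [0,0,0]
    - [0,0,0]
  turn:
    - [0,0,0.0]
    - [0,0,0]
    - [0,0,0]
    - [0,0,0]
    - [0,0,0]
    - [0,0,0]
    - [0,0,0]
    - [0,0,0]
  gripper: [0.42,0.46,0.5,0.55,0.6,0.65,0.65,0.65]

```text
t: 11.7
eef_pos: [0.5127, -0.0561, 0.0239]
tool_rot: [0.707, -0.02, 0.707, 0.019]
contact_force: [0.1, -0.2, -0.2]
gripper_width: 0.65
```

Call:
drive_tool:
  slide:
    - [0,0,5]
    - [0,0,15]
    - [0,0,35]
    - [0,0,60]
    - [0,0,90]
    - [0,0,110]
    - [0,0,110]
  turn:
    - [0,0,0.0]
    - [0,0,0]
    - [0,0,0]
    - [0,0,0]
    - [0,0,0]
    - [0,0,0]
    - [0,0,0]
  gripper: [0.65,0.65,0.65,0.65,0.65,0.65,0.65]

```text
t: 12.4
eef_pos: [0.5149, -0.0561, 0.1375]
tool_rot: [0.709, -0.021, 0.704, 0.018]
contact_force: [0.5, -0.4, -0.7]
gripper_width: 0.647
```

Run:
```python
from station import bot
from h import *
o=bot.get_obs();print(o["t"],o["eef_pos"],o["gripper_width"],o["contact_force"])
c=bot.read_camera("wrist");cv2.imwrite("pics/w6.png",c["color"][:,:,::-1])
c=bot.read_camera("side");cv2.imwrite("pics/s6.png",cv2.resize(c["color"][160:250,205:330,::-1],None,fx=5,fy=5))
```

```text
12.4 [ 0.51491781 -0.05606116  0.13749945] 0.6466311462172994 [ 0.48422216 -0.38726499 -0.72736505]
```

View pics/w6.png

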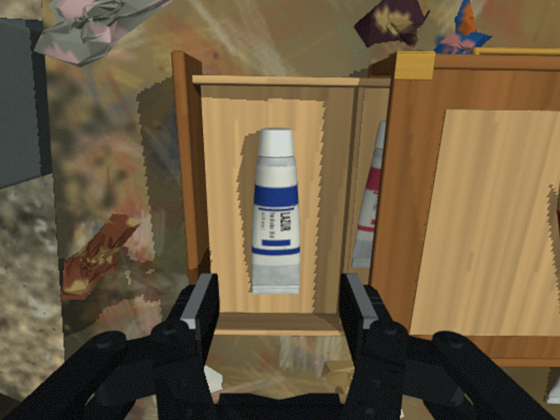

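View pics/s6.png

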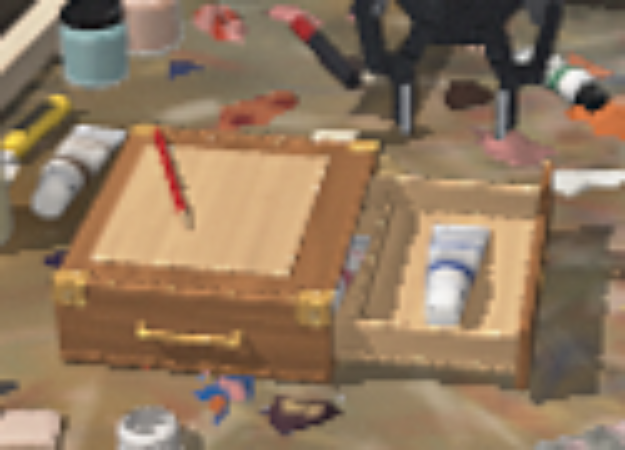

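Run:
```python
from station import bot
o=bot.get_obs();print(o["q"].round(3),o["eef_pos"])
```

```text
[ 0.459  0.397 -0.576  1.994  0.293  0.83  -0.226] [ 0.51284543 -0.05632131  0.13450896]
```

Call:
drive_tool:
  slide:
    - [-8,0,0]
    - [-16,0,0]
    - [-24,0,0]
    - [-32,0,0]
    - [-40,0,0]
    - [-48,0,0]
    - [-56,0,0]
    - [-64,-1,0]
    - [-72,-2,0]
    - [-80,-3,0]
  turn:
    - [0,0,0.14]
    - [0,0,0.28]
    - [0,0,0.42]
    - [0,0,0.56]
    - [0,0,0.7]
    - [0,0,0.84]
    - [0,0,0.98]
    - [0,0,1.12]
    - [0,0,1.26]
    - [0,0,1.4]
  gripper: [0.5,0.3,0.1,0,0,0,0,0,0,0]

```text
t: 13.5
eef_pos: [0.4316, -0.0592, 0.1336]
tool_rot: [0.527, -0.472, 0.526, 0.472]
contact_force: [-0.2, -0.3, 0.3]
gripper_width: 0.002
```

Run:
```python
from station import bot
from h import *
o=bot.get_obs();print(o["t"],o["q"].round(3),o["eef_pos"],o["gripper_width"],(down(0.04+np.pi/2,1)*cur(o).inv()).as_rotvec().round(3))
```

```text
13.5 [ 0.802  0.358 -0.934  2.152  0.396  0.81   1.08 ] [ 0.431575   -0.0592224   0.13355177] 0.0022799231462929132 [-0.002  0.001  0.15 ]
```

Call:
drive_tool:
  slide:
    - [-7,0,0]
    - [-14,0,0]
    - [-16,0,0]
    - [-16,0,0]
  turn:
    - [0,0,0.1]
    - [0,0,0.15]
    - [0,0,0.15]
    - [0,0,0.15]
  gripper: [0,0,0,0]

```text
t: 13.9
eef_pos: [0.4149, -0.0593, 0.133]
tool_rot: [0.491, -0.509, 0.49, 0.51]
contact_force: [-0.0, -0.3, -0.4]
gripper_width: -0.001
```

Run:
```python
from station import bot
from h import *
o=bot.get_obs();print(o["t"],o["q"].round(3),o["eef_pos"],o["gripper_width"],(down(0.04+np.pi/2,1)*cur(o).inv()).as_rotvec().round(3))
c=bot.read_camera("wrist");cv2.imwrite("pics/w7.png",c["color"][:,:,::-1])
print(proj(c,o["eef_pos"]))
```

```text
13.9 [ 0.854  0.344 -0.982  2.184  0.398  0.802  1.225] [ 0.41492088 -0.05930708  0.13299374] -0.001344926018563927 [-0.002 -0.     0.001]
[[279.20443819 286.98009295]]
```

View pics/w7.png

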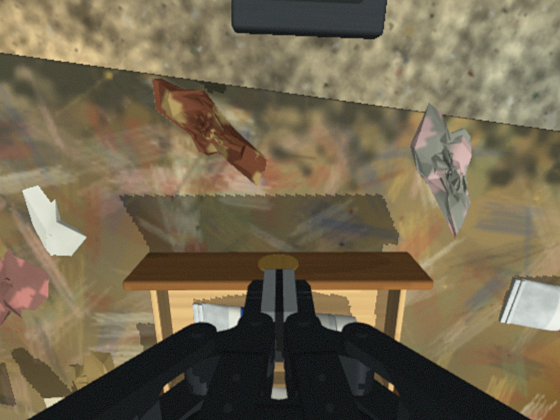

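Call:
drive_tool:
  slide:
    - [0,0,-25]
    - [0,0,-50]
    - [0,0,-75]
    - [0,0,-95]
    - [0,0,-103]
    - [0,0,-103]
    - [0,0,-103]
  turn:
    - [0,0,0]
    - [0,0,0]
    - [0,0,0]
    - [0,0,0]
    - [0,0,0]
    - [0,0,0]
    - [0,0,0]
  gripper: [0,0,0,0,0,0,0]

```text
t: 14.65
eef_pos: [0.416, -0.0591, 0.0307]
tool_rot: [0.491, -0.509, 0.489, 0.51]
contact_force: [0.0, 0.2, -0.2]
gripper_width: 0.003
```

Run:
```python
from station import bot
from h import *
o=bot.get_obs();print(o["t"],o["q"].round(3),o["eef_pos"],o["contact_force"],(down(0.04+np.pi/2,1)*cur(o).inv()).as_rotvec().round(3))
c=bot.read_camera("wrist");cv2.imwrite("pics/w8.png",c["color"][:,:,::-1])
```

```text
14.65 [ 0.66   0.524 -0.789  2.253  0.666  0.608  0.979] [ 0.41604373 -0.05905985  0.03073287] [ 0.04670709  0.2495736  -0.17366919] [-0.002  0.001  0.001]
```

View pics/w8.png

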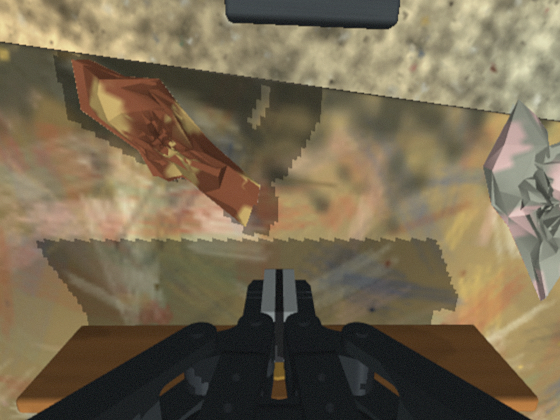

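Call:
drive_tool:
  slide:
    - [5,0,0]
    - [10,0,0]
    - [13,0.5,0]
    - [16,0.6,0]
    - [18,0.7,0]
    - [20,0.8,0]
    - [22,0.9,0]
    - [24,1,0]
    - [26,1,0]
    - [28,1,0]
  turn:
    - [0,0,0]
    - [0,0,0]
    - [0,0,0]
    - [0,0,0]
    - [0,0,0]
    - [0,0,0]
    - [0,0,0]
    - [0,0,0]
    - [0,0,0]
    - [0,0,0]
  gripper: [0,0,0,0,0,0,0,0,0,0]

```text
t: 15.7
eef_pos: [0.4441, -0.0581, 0.0309]
tool_rot: [0.491, -0.509, 0.489, 0.51]
contact_force: [-1.5, 0.5, -0.3]
gripper_width: -0.001
```

Call:
drive_tool:
  slide:
    - [3,0.1,0]
    - [7,0.3,0]
    - [12,0.5,0]
    - [18,0.7,0]
    - [24,1,0]
    - [30,1.2,0]
    - [36,1.4,0]
    - [42,1.7,0]
    - [47,1.9,0]
    - [50,2,0]
  turn:
    - [0,0,0]
    - [0,0,0]
    - [0,0,0]
    - [0,0,0]
    - [0,0,0]
    - [0,0,0]
    - [0,0,0]
    - [0,0,0]
    - [0,0,0]
    - [0,0,0]
  gripper: [0,0,0,0,0,0,0,0,0,0]

```text
t: 16.7
eef_pos: [0.4948, -0.056, 0.0309]
tool_rot: [0.491, -0.509, 0.489, 0.51]
contact_force: [-0.9, -0.7, 0.3]
gripper_width: 0.001
```

Run:
```python
from station import bot
from h import *
o=bot.get_obs();print(o["t"],o["eef_pos"],o["contact_force"])
c=bot.read_camera("side");cv2.imwrite("pics/s9.png",cv2.resize(c["color"][160:250,205:330,::-1],None,fx=5,fy=5))
```

```text
16.7 [ 0.49481901 -0.05603191  0.03093411] [-0.88690702 -0.65555869  0.29599603]
```

View pics/s9.png

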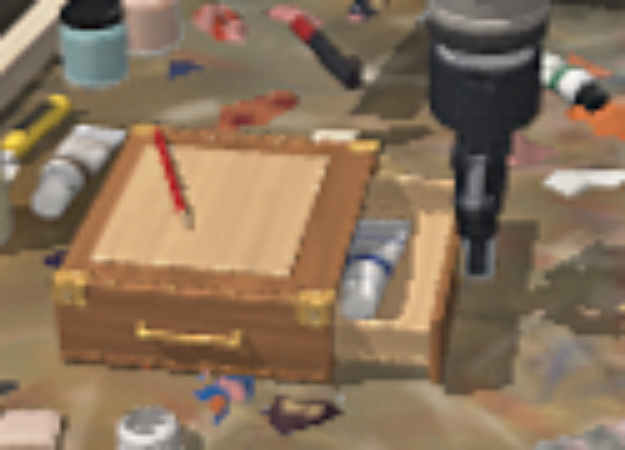

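Call:
drive_tool:
  slide:
    - [4,0.2,0]
    - [9,0.4,0]
    - [14,0.6,0]
    - [19,0.8,0]
    - [24,1,0]
    - [28,1.1,0]
    - [31,1.2,0]
    - [34,1.4,0]
    - [36,1.4,0]
    - [36,1.4,0]
  turn:
    - [0,0,0]
    - [0,0,0]
    - [0,0,0]
    - [0,0,0]
    - [0,0,0]
    - [0,0,0]
    - [0,0,0]
    - [0,0,0]
    - [0,0,0]
    - [0,0,0]
  gripper: [0,0,0,0,0,0,0,0,0,0]

```text
t: 17.75
eef_pos: [0.5313, -0.0545, 0.031]
tool_rot: [0.491, -0.51, 0.489, 0.51]
contact_force: [-1.5, -0.2, 0.3]
gripper_width: -0.002
```

Call:
drive_tool:
  slide:
    - [2,0.1,0]
    - [4,0.2,0]
    - [6,0.2,0]
    - [8,0.3,0]
    - [8,0.3,0]
  turn:
    - [0,0,0]
    - [0,0,0]
    - [0,0,0]
    - [0,0,0]
    - [0,0,0]
  gripper: [0,0,0,0,0]

```text
t: 18.25
eef_pos: [0.5396, -0.0542, 0.031]
tool_rot: [0.491, -0.51, 0.489, 0.51]
contact_force: [-3.6, -0.1, 0.6]
gripper_width: 0.001
```

Call:
drive_tool:
  slide:
    - [1,0,0]
    - [2,0.1,0]
    - [3,0.1,0]
    - [4,0.1,0]
    - [4,0.1,0]
  turn:
    - [0,0,0]
    - [0,0,0]
    - [0,0,0]
    - [0,0,0]
    - [0,0,0]
  gripper: [0,0,0,0,0]

```text
t: 18.75
eef_pos: [0.5436, -0.054, 0.031]
tool_rot: [0.492, -0.509, 0.489, 0.51]
contact_force: [-4.3, 0.2, 1.8]
gripper_width: -0.002
```

Call:
drive_tool:
  slide:
    - [1,0,0]
    - [2,0.1,0]
    - [3,0.1,0]
    - [3,0.1,0]
  turn:
    - [0,0,0]
    - [0,0,0]
    - [0,0,0]
    - [0,0,0]
  gripper: [0,0,0,0]

```text
t: 19.15
eef_pos: [0.5468, -0.054, 0.031]
tool_rot: [0.492, -0.51, 0.489, 0.51]
contact_force: [-4.4, 0.2, 2.8]
gripper_width: 0.002
```

Now 1 mm at a time (the buffer gives 5 N/mm).

Call:
drive_tool:
  slide:
    - [0.5,0,0]
    - [1,0,0]
    - [1.5,0,0]
    - [1.5,0,0]
  turn:
    - [0,0,0]
    - [0,0,0]
    - [0,0,0]
    - [0,0,0]
  gripper: [0,0,0,0]

```text
t: 19.55
eef_pos: [0.5482, -0.0539, 0.0309]
tool_rot: [0.492, -0.509, 0.489, 0.51]
contact_force: [-5.0, 0.7, 2.6]
gripper_width: 0.002
```

Call:
drive_tool:
  slide:
    - [0.5,0,0]
    - [1,0,0]
    - [1,0,0]
  turn:
    - [0,0,0]
    - [0,0,0]
    - [0,0,0]
  gripper: [0,0,0]

```text
t: 19.85
eef_pos: [0.5492, -0.0538, 0.0309]
tool_rot: [0.491, -0.509, 0.489, 0.51]
contact_force: [-5.4, 0.2, 3.0]
gripper_width: 0.002
```

Call:
drive_tool:
  slide:
    - [0.5,0,0]
    - [1,0,0]
    - [1,0,0]
  turn:
    - [0,0,0]
    - [0,0,0]
    - [0,0,0]
  gripper: [0,0,0]

```text
t: 20.15
eef_pos: [0.5501, -0.0538, 0.031]
tool_rot: [0.491, -0.509, 0.489, 0.51]
contact_force: [-5.6, -0.4, 2.8]
gripper_width: -0.0
```

Call:
drive_tool:
  slide:
    - [0.5,0,0]
    - [1,0,0]
    - [1,0,0]
  turn:
    - [0,0,0]
    - [0,0,0]
    - [0,0,0]
  gripper: [0,0,0]

```text
t: 20.45
eef_pos: [0.551, -0.0537, 0.031]
tool_rot: [0.491, -0.509, 0.489, 0.51]
contact_force: [-5.8, 0.4, 3.5]
gripper_width: 0.001
```

Call:
drive_tool:
  slide:
    - [0.5,0,0]
    - [1,0,0]
    - [1,0,0]
  turn:
    - [0,0,0]
    - [0,0,0]
    - [0,0,0]
  gripper: [0,0,0]

```text
t: 20.75
eef_pos: [0.5518, -0.0537, 0.031]
tool_rot: [0.491, -0.509, 0.489, 0.51]
contact_force: [-5.4, -0.2, 4.2]
gripper_width: 0.003
```

Call:
drive_tool:
  slide:
    - [0.5,0,0]
    - [1,0,0]
    - [1,0,0]
  turn:
    - [0,0,0]
    - [0,0,0]
    - [0,0,0]
  gripper: [0,0,0]

```text
t: 21.05
eef_pos: [0.5526, -0.0537, 0.0309]
tool_rot: [0.491, -0.509, 0.489, 0.51]
contact_force: [-5.9, 0.9, 4.1]
gripper_width: -0.001
```

Call:
drive_tool:
  slide:
    - [0.6,0,0]
    - [1.2,0,0]
    - [1.2,0,0]
  turn:
    - [0,0,0]
    - [0,0,0]
    - [0,0,0]
  gripper: [0,0,0]

```text
t: 21.35
eef_pos: [0.5537, -0.0536, 0.0309]
tool_rot: [0.491, -0.509, 0.489, 0.51]
contact_force: [-5.7, -0.1, 2.1]
gripper_width: 0.001
```

Run:
```python
from station import bot
from h import *
o=bot.get_obs();print(o["t"],o["eef_pos"],o["contact_force"])
c=bot.read_camera("side");cv2.imwrite("pics/s10.png",cv2.resize(c["color"][160:250,205:330,::-1],None,fx=6,fy=6))
```

```text
21.35 [ 0.55365462 -0.053637    0.03094726] [-5.74300746 -0.11861045  2.1143977 ]
```

View pics/s10.png

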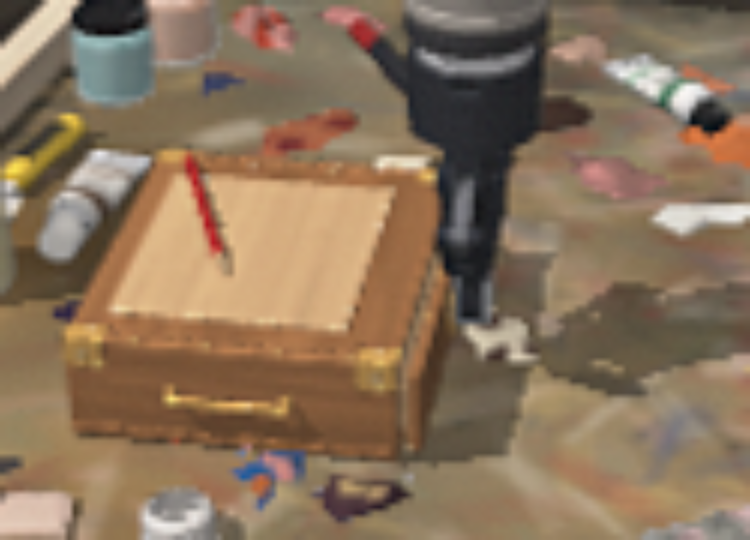

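Nearly shut, with a gap of a few mm still showing at the case front (px ~(410,400) in the crop). I'll keep stepping.

Call:
drive_tool:
  slide:
    - [0.6,0,0]
    - [1,0,0]
    - [1,0,0]
  turn:
    - [0,0,0]
    - [0,0,0]
    - [0,0,0]
  gripper: [0,0,0]

```text
t: 21.7
eef_pos: [0.5544, -0.0536, 0.031]
tool_rot: [0.491, -0.509, 0.489, 0.51]
contact_force: [-6.8, 0.7, 4.4]
gripper_width: -0.004
```

Call:
drive_tool:
  slide:
    - [0.5,0,0]
    - [0.9,0,0]
    - [0.9,0,0]
  turn:
    - [0,0,0]
    - [0,0,0]
    - [0,0,0]
  gripper: [0,0,0]

```text
t: 22.0
eef_pos: [0.5551, -0.0536, 0.031]
tool_rot: [0.491, -0.509, 0.49, 0.51]
contact_force: [-4.9, 0.6, 3.5]
gripper_width: -0.003
```

Call:
drive_tool:
  slide:
    - [0.5,0,0]
    - [1,0,0]
    - [1,0,0]
  turn:
    - [0,0,0]
    - [0,0,0]
    - [0,0,0]
  gripper: [0,0,0]

```text
t: 22.3
eef_pos: [0.5558, -0.0536, 0.031]
tool_rot: [0.49, -0.509, 0.49, 0.51]
contact_force: [-6.0, 0.4, 5.0]
gripper_width: 0.002
```

Call:
drive_tool:
  slide:
    - [0.5,0,0]
    - [1,0,0]
    - [1,0,0]
  turn:
    - [0,0,0]
    - [0,0,0]
    - [0,0,0]
  gripper: [0,0,0]

```text
t: 22.6
eef_pos: [0.5563, -0.0536, 0.031]
tool_rot: [0.49, -0.509, 0.49, 0.511]
contact_force: [-6.8, 0.4, 4.1]
gripper_width: -0.005
```

Call:
drive_tool:
  slide:
    - [0.7,0,0]
    - [1.4,0,0]
    - [1.4,0,0]
  turn:
    - [0,0,0]
    - [0,0,0]
    - [0,0,0]
  gripper: [0,0,0]

```text
t: 22.9
eef_pos: [0.5569, -0.0535, 0.0309]
tool_rot: [0.49, -0.508, 0.491, 0.511]
contact_force: [-8.2, -0.6, 5.6]
gripper_width: -0.002
```

Call:
drive_tool:
  slide:
    - [0.7,0,0]
    - [1.4,0,0]
    - [1.4,0,0]
  turn:
    - [0,0,0]
    - [0,0,0]
    - [0,0,0]
  gripper: [0,0,0]

```text
t: 23.2
eef_pos: [0.5571, -0.0536, 0.0309]
tool_rot: [0.489, -0.508, 0.491, 0.511]
contact_force: [-7.4, 0.3, 6.9]
gripper_width: -0.002
```

Run:
```python
from station import bot
from h import *
o=bot.get_obs();print(o["t"],o["q"].round(3),o["eef_pos"],o["contact_force"],o["torque"],(down(0.04+np.pi/2,1)*cur(o).inv()).as_rotvec().round(4))
print(cur(o).as_matrix()[:,0])
c=bot.read_camera("side");cv2.imwrite("pics/s11.png",cv2.resize(c["color"][170:240,240:310,::-1],None,fx=8,fy=8,interpolation=cv2.INTER_CUBIC))
```

```text
23.2 [ 0.557  0.689 -0.757  1.933  0.659  0.791  1.037] [ 0.55707832 -0.05356787  0.03085705] [-7.35296104  0.25083714  6.90772557] [ 0.02008158  1.74211771 -0.05480553] [-0.001  -0.0058  0.0007]
[-5.83022620e-03  9.77191600e-04 -9.99982527e-01]
```

View pics/s11.png

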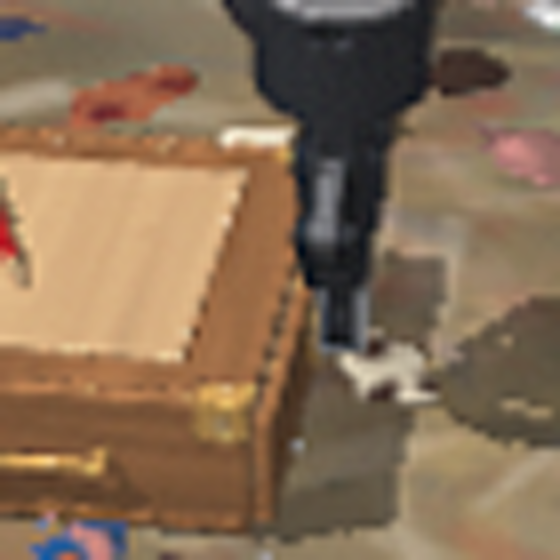

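Call:
drive_tool:
  slide:
    - [0.7,0,0.4]
    - [1.4,0,0.8]
    - [1.4,0,0.8]
  turn:
    - [0,0,0]
    - [0,0,0]
    - [0,0,0]
  gripper: [0,0,0]

```text
t: 23.55
eef_pos: [0.5567, -0.0536, 0.031]
tool_rot: [0.488, -0.507, 0.492, 0.512]
contact_force: [-8.5, 0.5, 2.0]
gripper_width: 0.002
```

Call:
drive_tool:
  slide:
    - [0.5,0,0.2]
    - [1,0,0.2]
    - [1.5,0,0.2]
    - [1.5,0,0.2]
  turn:
    - [0,-0.002,0]
    - [0,-0.004,0]
    - [0,-0.005,0]
    - [0,-0.005,0]
  gripper: [0,0,0,0]

```text
t: 23.95
eef_pos: [0.5569, -0.0536, 0.0309]
tool_rot: [0.488, -0.508, 0.492, 0.512]
contact_force: [-7.7, 1.3, 5.1]
gripper_width: 0.002
```

Call:
drive_tool:
  slide:
    - [0.8,0,0.3]
    - [1.6,0,0.6]
    - [2.2,0,0.8]
    - [2.2,0,0.8]
  turn:
    - [0,-0.003,0]
    - [0,-0.006,0]
    - [0,-0.008,0]
    - [0,-0.008,0]
  gripper: [0,0,0,0]

```text
t: 24.35
eef_pos: [0.557, -0.0536, 0.0309]
tool_rot: [0.489, -0.509, 0.491, 0.51]
contact_force: [-7.3, 0.6, 2.3]
gripper_width: -0.002
```

Call:
drive_tool:
  slide:
    - [1,0,0.3]
    - [2,0,0.6]
    - [3,0,0.6]
    - [3,0,0.6]
  turn:
    - [0,-0.002,0]
    - [0,-0.004,0]
    - [0,-0.004,0]
    - [0,-0.004,0]
  gripper: [0,0,0,0]

```text
t: 24.75
eef_pos: [0.5577, -0.0536, 0.0308]
tool_rot: [0.489, -0.509, 0.491, 0.51]
contact_force: [-10.0, 0.4, 4.3]
gripper_width: 0.003
```

Call:
drive_tool:
  slide:
    - [1.2,0,0.4]
    - [2.4,0,0.8]
    - [3.6,0,1]
    - [3.6,0,1]
  turn:
    - [0,-0.002,0]
    - [0,-0.004,0]
    - [0,-0.004,0]
    - [0,-0.004,0]
  gripper: [0,0,0,0]

```text
t: 25.15
eef_pos: [0.5581, -0.0536, 0.0309]
tool_rot: [0.488, -0.509, 0.492, 0.511]
contact_force: [-13.2, 0.4, 4.6]
gripper_width: -0.001
```

Call:
drive_tool:
  slide:
    - [-1,0,0]
    - [-2,0,0]
    - [-3,-0.1,0]
    - [-4,-0.2,0]
    - [-6,-0.2,0]
    - [-8,-0.3,0]
    - [-11,-0.4,0]
    - [-15,-0.6,0]
    - [-20,-0.8,0]
    - [-25,-1,0]
  turn:
    - [0,0,0]
    - [0,0,0]
    - [0,0,0]
    - [0,0,0]
    - [0,0,0]
    - [0,0,0]
    - [0,0,0]
    - [0,0,0]
    - [0,0,0]
    - [0,0,0]
  gripper: [0,0,0,0,0,0,0,0,0,0]

```text
t: 26.15
eef_pos: [0.5328, -0.0546, 0.031]
tool_rot: [0.488, -0.509, 0.491, 0.511]
contact_force: [1.0, 0.2, -0.5]
gripper_width: -0.0
```

Run:
```python
from station import bot
from h import *
o=bot.get_obs();print(o["t"],o["eef_pos"],o["contact_force"])
c=bot.read_camera("side");cv2.imwrite("pics/s12.png",cv2.resize(c["color"][170:240,240:310,::-1],None,fx=8,fy=8,interpolation=cv2.INTER_CUBIC))
```

```text
26.15 [ 0.53282432 -0.05461167  0.03097972] [ 0.97438188  0.15295397 -0.46605226]
```

View pics/s12.png

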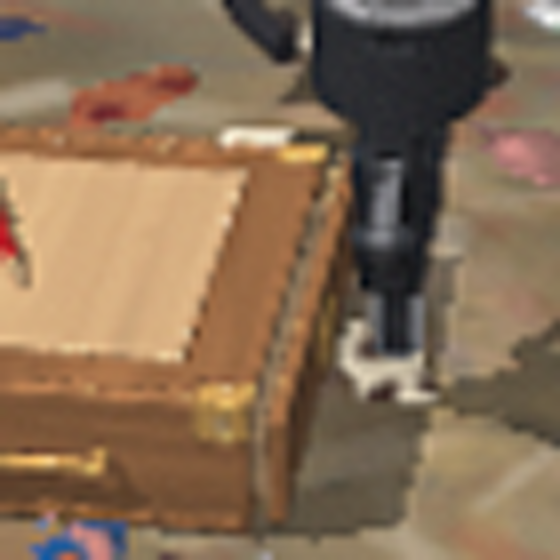

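Call:
drive_tool:
  slide:
    - [-10,0,0]
    - [-30,-2,0]
    - [-50,-3,0]
    - [-70,-4,0]
    - [-85,-4,0]
    - [-95,-4,10]
    - [-100,-4,40]
    - [-100,-4,80]
    - [-100,-4,120]
    - [-100,-4,140]
  turn:
    - [0,0,0]
    - [0,0,0]
    - [0,0,0]
    - [0,0,0]
    - [0,0,0]
    - [0,0,0]
    - [0,0,0]
    - [0,0,0]
    - [0,0,0]
    - [0,0,0]
  gripper: [0,0,0,0,0,0,0,0,0,0]

```text
t: 27.2
eef_pos: [0.4329, -0.0582, 0.1742]
tool_rot: [-0.488, 0.51, -0.491, -0.51]
contact_force: [0.4, 0.2, 0.7]
gripper_width: -0.003
```

Run:
```python
from station import bot
from h import *
o=bot.get_obs();print(o["t"],o["eef_pos"],o["contact_force"])
c=bot.read_camera("side");cv2.imwrite("pics/s13.png",cv2.resize(c["color"][160:250,205:330,::-1],None,fx=6,fy=6,interpolation=cv2.INTER_CUBIC))
c=bot.read_camera("top");cv2.imwrite("pics/t13.png",cv2.resize(c["color"][125:225,235:360,::-1],None,fx=6,fy=6,interpolation=cv2.INTER_CUBIC))
```

```text
27.2 [ 0.43288767 -0.05817818  0.17421677] [0.43461235 0.18362639 0.67508222]
```

View pics/s13.png

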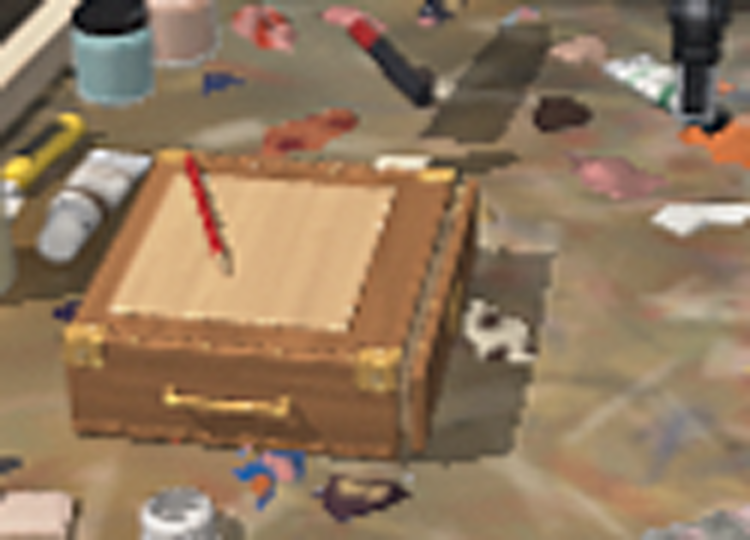

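View pics/t13.png

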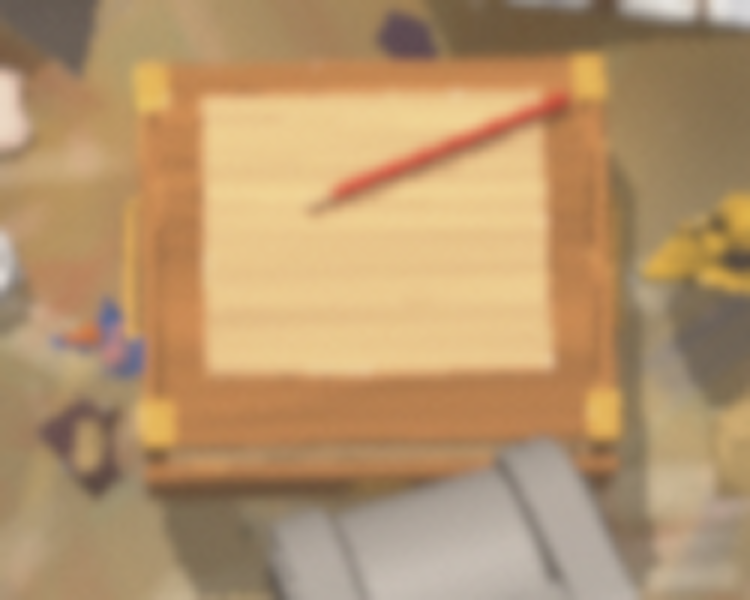

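Run:
```python
from station import bot
from h import *
c=bot.read_camera("top")
T=lambda p:(np.array(p)+.5)/6-.5+[235,125]
print(ray(c,T([[150,449],[240,447]]),.067),ray(c,T([[150,490],[240,486],[150,465],[240,463]]),.063))
```

```text
[[0.57425605 0.05324893 0.067     ]
 [0.57600343 0.01182378 0.067     ]] [[0.55579759 0.05290391 0.063     ]
 [0.55848068 0.01148492 0.063     ]
 [0.56753649 0.05321451 0.063     ]
 [0.56928636 0.01170406 0.063     ]]
```

Call:
drive_tool:
  slide:
    - [0,0,0]
    - [0,0,0]
    - [0,0,0]
    - [0,0,0]
    - [0,0,0]
    - [0,0,0]
    - [0,0,0]
    - [0,0,0]
  turn:
    - [0,0,0]
    - [0,0,0]
    - [0,0,0]
    - [0,0,0]
    - [0,0,0]
    - [0,0,0]
    - [0,0,0]
    - [0,0,0]
  gripper: [0,0,0,0,0,0,0,0]

```text
t: 28.15
eef_pos: [0.4325, -0.059, 0.1722]
tool_rot: [-0.488, 0.51, -0.492, -0.51]
contact_force: [0.3, 0.1, 0.1]
gripper_width: 0.006
```

Run:
```python
from station import bot
from h import *
c=bot.read_camera("wrist");cv2.imwrite("pics/w14.png",c["color"][:,:,::-1])
c=bot.read_camera("top");cv2.imwrite("pics/t14.png",c["color"][:,:,::-1])
```

```text
(no output)
```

View pics/w14.png

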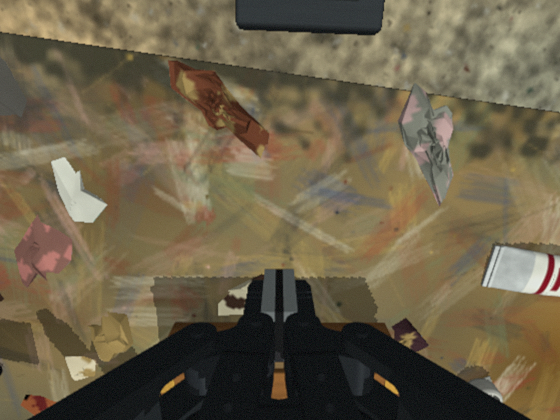

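View pics/t14.png

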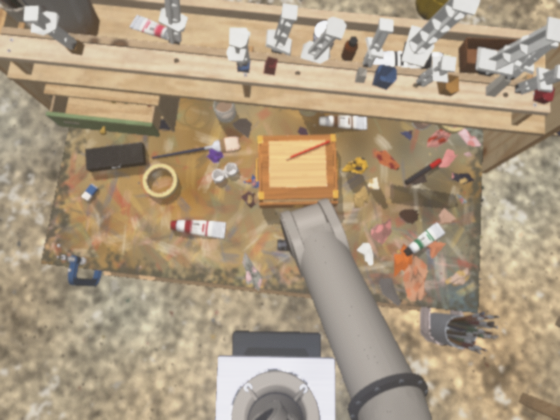

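The tray is still shut, with the board at row ~205. The crimson tube (198,228) and the green tube (425,240) are where they started, and the arm is clear of everything.

```bash
python3 -c "
from station import bot
print(bot.hand_in())"
```

```text
the job is handed in; nothing more can be done
None
```

I laid the blue tube in the tray's front bay and pushed the tray shut by its brass plate, and it stayed shut when I let go. The job was handed in at about 28 s of the 61 s allowed; hand-in gives no verdict.

- **Tube:** my first grip on it was too high, so I reopened, went about 10 mm lower and gripped again before lifting. I lowered it until I felt light contact with the bay floor, then opened the fingers. A picture afterwards showed it flat near the middle of the bay.
- **Push:** the last press read 13.2 N along the push at its end, about 14 N with the vertical part, under the 18 N limit. I only have the force at the end of each move, so brief peaks in between went unrecorded. Vertical force crept up to about 7 N during the slow pressing, so I eased it off.
- **Latch:** after backing off, the top picture puts the tray about 8 mm out. That figure assumes a board thickness of about 10 mm. It was still shut in the picture taken about 1 s later, well short of the 30 mm where an unlatched tray would rest.
- **Other tubes:** the crimson and green tubes look unmoved in the final picture, and the arm was clear of everything.

I couldn't see the blue tube once the tray was closed. It was last seen partway through the push, flat and apparently not shifted.

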